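Square up a stud-wall corner

TASK

Take the yellow carpenter's square out of the tool tray and, low on the bench, press its outside corner into the inside corner of the clamped timber frame, pushing the leaning stud square to the plate until one leg lies flush along the plate and the other flush along the stud. Finish while still gripping the square level and pressing it firmly against both timbers; do not let go. Leave the tape measure, glue bottle and sanding block where they are.

Things in the scene. Friction and masses are not known exactly. Their poses are not given: they have to be found in the camera images.
- square_grip (a point): Middle of the square's grip web (half-way up, 21 mm above its underside; 60 mm in x and 60 mm in y from the outside corner). The web is an upright bar 12 mm thick, 118 long, 42 high, joining the two legs diagonally, free on both sides: grip across its 12 mm, closing along the diagonal to the outside corner. Axes as square_corner, z up. The square starts flat in either tray compartment
- square_corner (a point): Outside corner of the yellow carpenter's square (an L, 0.24 kg), at its underside. x runs along one leg, y along the other, away from this corner, z up. Legs 140 mm long from here, 20 wide, 25 high; their outer faces, which start here, are to be pressed on the timbers
- inside_corner (a point): Inside corner of the clamped timber frame, at bench level. x runs along the plate's inside face, y where the stud's inside face lies when square to the plate, z up. The square goes into the open quarter x > 0, y > 0; seated, its outside corner is here with the same axes: x leg along the plate, y leg along the stud
- plate: The plate: fixed pale timber, 38 mm high; origin and axes as inside_corner. It fills y from -89 mm to 0, x from -90 to 150 mm. A blue clamp up to 82 mm high holds it behind the corner (x about -45, y -55 to -140 mm)
- stud (a joint): Lean of the stud (darker timber, 89 mm wide, 38 high, inside face 172 long) about an upright pivot at the inside corner: 0 = square to the plate, positive = leaning into the open quarter (rad). Starts at 0.05 to 0.13, stays where it is pushed; 2 to 3 N at 140 mm from the corner moves it
- stud_face (a point): Point on the inside face of the stud, 140 mm from the inside corner, half-way up (19 mm)
- tray: Dark wooden tool tray fixed to the bench, 176 x 352 mm, two compartments side by side along its y, each about 164 x 167 mm inside; walls 6 mm thick and 30 mm high, floor 6 mm thick; origin at the centre of its underside
- tape: Red tape measure 70 x 66 x 36 mm in the other compartment; origin at the centre of its underside; leave alone
- glue: Green glue bottle, 58 mm diameter, 170 mm tall, standing; origin at the centre of its underside; leave alone
- sander: Cork sanding block 100 x 60 x 38 mm; origin at the centre of its underside; leave alone
Mind the look-alikes: they are no part of the job. Of the things shaped like the part that bears square_grip, the yellow one is meant.

How it is judged:
On the way:
1. the square is gripped and lifted clear of the tray (height (world z) of square_corner above 0.032 m and contact force between the fingers and square above 2 N), for 0.1 s.
At the end, for the whole second after the job is handed in: Gripper still holds the square (over 4 N) and presses it on plate and stud with over 1 N each: outside corner within 4 mm of the inside corner along both timbers, 0.025 rad to the plate, stud within 0.02 rad of square, level within 0.06 rad, underside under 15 mm above the bench, still (contact force between square and plate above 1 N and contact force between square and stud above 1 N and contact force between the fingers and square above 4 N and x of square_corner in the frame of inside_corner between -0.004 and 0.004 m and y of square_corner in the frame of inside_corner between -0.004 and 0.004 m and angle between the x axis of square_corner and the x axis of inside_corner, either way round below 0.025 rad and value of joint stud between -0.02 and 0.02 rad and height (world z) of square_corner below 0.015 m and angle between square_corner's own z axis and vertical below 0.06 rad and linear speed of square below 0.02 m/s); the arm keeps its last pose, push and grip.
It fails at once if tape measure disturbed (distance of tape from where it was at the start of the episode above 0.03 m).
It fails at once if glue bottle disturbed (distance of glue from where it was at the start of the episode above 0.03 m or angle between glue's own z axis and vertical above 0.4 rad).
It fails at once if sanding block disturbed (distance of sander from where it was at the start of the episode above 0.03 m).
It also fails if it takes over 51 s, if anything falls off the work surface, if the arm or the gripper's body presses on something with over 40 N, if the wrist force passes 120 N, or if a joint passes its speed limit or range.

ROBOT

A 6-joint arm with a two-finger parallel gripper is mounted at the origin on the work surface. World frame = base frame: x ahead of the robot, y to its left, z up, the work surface at z = 0. Lengths are in m, angles in rad, forces in N, time in s.
With the tool pointing down it reaches from about 0.4 to 0.825 m from the base axis. Payload 7 kg.
Tool frame: the origin (TCP) lies midway between the tips of the shut fingers; the grasp point (between the pads) lies 19 mm behind it; z points along the fingers, y is the line along which they close (so a half turn about z gives the same grasp; the last joint's range is limited). The gripper opens to 88 mm and grips with 3 to 60 N. Pads are 19 mm wide; open, the fingers measure 130 mm over their backs; the gripper's body (78 mm by 193 mm) begins 47 mm behind the grasp point.
Start: joints at [-1.062, 0.359, 0.012, 0, -1.224, -0.288], TCP at [0.148, -0.659, 0.227] pointing down, gripper open.
Joint ranges: [-3.07, 3.07], [-1.43, 2.12], [-1.02, 1.25], [-3.03, 1.67], [-3.05, -0], [-3.03, 3.03]. Speed limits (rad/s): [2.39, 2.39, 3.01, 3.14, 3.14, 3.14].

INTERFACE

Orientations are given as [roll, pitch, yaw] about the fixed x, y, z axes, in that order (R = Rz(yaw) Ry(pitch) Rx(roll)).
In Python, from station import telemetry, eyes, ticket, recognise, trace gives the robot as it stands. The module is installed in compiled form; this text tells all that it offers.
- The arm moves only by the tool servo_tool, never from a script. Its argument "series" is a list that holds one entry, the list of rows, each a list of 4 numbers: the shift along the tool's x, y, z in mm, then the turn about the tool's z in rad. In form: [[[x, y, z, roll], ...]]. A call has exactly 10 rows; each row shifts and turns the commanded pose from where the row before left it, along the tool's axes as they then stand; what a row does not reach is not made up. A row lasts 1/12 s, in which the tool goes at most 41.7 mm and 7.16 degrees, less where a joint would pass 70% of its speed; a pose out of reach is approached as far as the arm can. A call is refused whole if a number of a shift passes 41.7 or a number of a turn 0.125, either way. A call with a gripper value outside its range is refused whole. "claw" is the gripper's target within -1 to 1 (shut at 1, half-way at 0, fully open at -1), set as the call begins (left out, the last holds). The fingers move at their own pace and stop on an object; "grip_force" is the grip in N (left out, the last holds). Time passes only in rows, so rows that do not move let the fingers close, or fill a call up. It gives the time, the measured TCP pose, the force, the opening and the grip force at its end, in the units of the state.
- telemetry.get_state(): the state, without advancing time (a new reading comes with each control period).
- eyes.grab_frame(name): name is "side" or "top"; returns the picture (400x640x3 uint8, red, green, blue); there is no depth.
- eyes.calibration(name): a dict with "mtx" (3x3 intrinsics, pixels), "rvec" (rotation vector, rad) and "tvec" (3), from world to camera coordinates, as OpenCV has them. Camera axes: x right, y down, z forward; pixel columns grow to the right and rows downward; lengths in m; the calibration is good to about 2 mm. A picture is of the moment at which its call begins. calibration takes no time and is no camera call.
- ticket.job_done(): hands the job in; it is judged then, once.
Trained networks look in the newest picture that a camera, given by its name, has taken for a name from the list of things; names that differ only in an ending like _2 or _b are one class to them, and where a whole thing is asked for, a point or a joint stands for the part that bears it (a point fixed in the world has none). Each returns a list of dicts, best first, with "conf" (0 to 1); they miss things now and then, are a little off and sometimes report something else, mostly with a low value. They report only what shows in the picture. A call takes as long as a camera call. They do not tell look-alikes from the thing itself.
- recognise(camera, name): "position" ([x, y, z] in m, in world coordinates, good to about 4 mm: the middle of the surface that is visible of it).
- trace(camera, name): "mask" (400x640 bool, what is visible of it).
The state is a dict: "t": time; "q": joint angles; "qd": joint speeds; "joint_efforts": joint torques, N m; "eef_pos": TCP position; "ee_rot": TCP orientation; "force": force on the tool from outside, world axes, zero at the start; "moment": the same for the moment, N m; "width": finger opening in m; "gripper_force": force on a finger pad.
Only numpy, scipy, OpenCV 4.12 (cv2) and the standard library are available. Lean on these libraries where they do the work, as an engineer would, in place of code of your own. Each camera call takes 0.05 s, during which the arm holds its last target. There are 200 camera calls.

## Working session

There is one attempt and no reset: what is moved stays moved. The work goes in short steps, Python scripts to look and compute and a tool call to move; the robot and the scene stay as the last step left them, time stands still between calls to the robot, and variables do not carry over. Pictures are saved under pics/ and viewed, at most 10 in all, crops included, and the job is handed in when it is done.

Besides the shell and the picture viewer there is one more tool, called after "Call:" by a JSON object that holds its "op" and its "data". servo_tool: Moves the arm, as the interface text tells. Its arguments: {"type":"object","properties":{"series":{"type":"array"},"claw":{"type":"number"},"grip_force":{"type":"number"}},"required":["series"]}

```bash
mkdir -p pics; cat > h.py <<'E'
import numpy as np, cv2
from station import telemetry, eyes, ticket, recognise, trace
def cal(n):
    c=eyes.calibration(n); return np.array(c["mtx"],float),np.array(c["rvec"],float).reshape(3,1),np.array(c["tvec"],float).reshape(3,1)
def pix2w(n,uv,z):
    K,r,t=cal(n); R=cv2.Rodrigues(r)[0]; uv=np.atleast_2d(np.array(uv,float))
    d=(np.linalg.inv(K)@np.c_[uv,np.ones(len(uv))].T); d=R.T@d; o=-R.T@t
    return (o+d*((z-o[2])/d[2])).T
def proj(n,P):
    K,r,t=cal(n); return cv2.projectPoints(np.atleast_2d(np.array(P,float)),r,t,K,None)[0][:,0]
def save(n,f):
    im=eyes.grab_frame(n); cv2.imwrite("pics/"+f,im[:,:,::-1]); return im
E
python3 - <<'E'
from h import *
s=telemetry.get_state(); print(s)
a=save("top","t0.png"); b=save("side","s0.png")
cv2.imwrite("pics/both.png",np.vstack([a,b])[:,:,::-1][:, :])
for n in ["top","side"]:
    K,r,t=cal(n); print(n,K[0,0],(-cv2.Rodrigues(r)[0].T@t).ravel())
    for o in ["square_grip","stud","plate","tray"]:
        print(n,o,[(np.round(d["position"],3),round(d["conf"],2)) for d in recognise(n,o)])
E
```

```text
{'t': 0.0, 'q': array([-1.06189789e+00,  3.59394718e-01,  1.10980005e-02, -3.59747523e-04,
       -1.22410552e+00, -2.88143756e-01]), 'qd': array([-0.00116951, -0.00011506,  0.00069016,  0.00066967, -0.00109671,
       -0.00064969]), 'joint_efforts': array([-8.01509232e-04, -5.82721961e+01,  2.93053329e+01,  6.99730217e+00,
        6.93382550e-03, -2.18655096e-04]), 'eef_pos': array([ 0.14770834, -0.65815441,  0.22563293]), 'ee_rot': array([ 3.13995684e+00, -1.32155323e-04, -2.92096038e+00]), 'force': array([ 0.60199519,  0.36644845, -0.00507219]), 'moment': array([ 0.01295823, -0.03024447, -0.07227274]), 'gripper_force': 0.0, 'width': 0.08756216942943362}
top 490.7341727872004 [0.44261832 0.12876921 1.52247257]
top square_grip [(array([0.26 , 0.354, 0.025]), 0.95), (array([0.565, 0.59 , 0.026]), 0.89), (array([0.795, 0.356, 0.024]), 0.84), (array([0.563, 0.317, 0.03 ]), 0.83), (array([0.537, 0.182, 0.041]), 0.28)]
top stud [(array([ 0.566, -0.303,  0.038]), 0.81)]
top plate [(array([ 0.652, -0.175,  0.04 ]), 0.96), (array([ 0.563, -0.299,  0.041]), 0.39)]
top tray [(array([ 0.52 ,  0.268, -0.001]), 0.97)]
side 413.74212134659456 [-0.15220977  0.90466168  0.62769506]
side square_grip [(array([0.546, 0.338, 0.034]), 0.91), (array([0.775, 0.379, 0.027]), 0.9), (array([0.566, 0.618, 0.028]), 0.82), (array([0.261, 0.369, 0.027]), 0.71), (array([ 0.609, -0.234,  0.045]), 0.31)]
side stud [(array([ 0.549, -0.283,  0.038]), 0.81)]
side plate [(array([ 0.63 , -0.133,  0.037]), 0.63)]
side tray [(array([0.508, 0.299, 0.01 ]), 0.65), (array([0.527, 0.196, 0.038]), 0.39)]
```

View pics/t0.png

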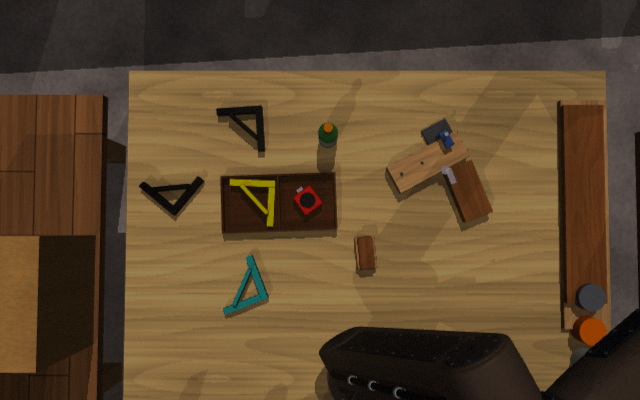

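View pics/s0.png

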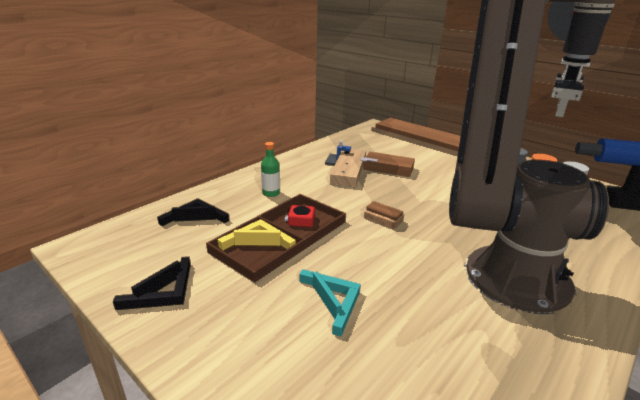

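Candidates for the square: yellow in the tray at (255,197), black at (245,125), black at (172,195) and teal at (248,288). By the description it is the yellow one. The frame's plate is at about (425,165), the stud at (467,190), and the open quarter is to the lower left of their junction at about (445,172).

```bash
cat >> h.py <<'E'
from scipy.optimize import minimize
def box(x0,x1,y0,y1,z0,z1,th=0):
    P=np.array([[x,y,z] for x in(x0,x1) for y in(y0,y1) for z in(z0,z1)])
    c,s=np.cos(th),np.sin(th); P[:,:2]=P[:,:2]@np.array([[c,s],[-s,c]]); return P
def square():
    w=box(-.059,.059,-.006,.006,0,.042,-np.pi/4)+[.06,.06,0]
    return [box(0,.14,0,.02,0,.025),box(0,.02,0,.14,0,.025),w]
def render(n,boxes,p,z,S=4):
    m=np.zeros((400*S,640*S),np.uint8); c,s=np.cos(p[2]),np.sin(p[2])
    for B in boxes:
        W=B.copy(); W[:,:2]=B[:,:2]@np.array([[c,s],[-s,c]])+p[:2]; W[:,2]+=z
        q=(proj(n,W)+.5)*S-.5
        cv2.fillConvexPoly(m,cv2.convexHull(np.round(q*16).astype(np.int32)),255,shift=4)
    return cv2.resize(m,(640,400),interpolation=cv2.INTER_AREA)/255.
def fit(masks,boxes,p0,z,extra=None):
    def cost(v):
        p=np.array(v)*[.001,.001,.01]+p0[:3]
        b=boxes(v[3]*.01+p0[3]) if callable(boxes) else boxes
        return sum(np.abs(render(n,b,p,z)-m).sum() for n,m in masks.items())
    best=None
    v=np.zeros(len(p0))
    for k in (10,4):
        sim=np.vstack([v,v+k*np.eye(len(v))]); 
        r=minimize(cost,v,method="Nelder-Mead",options=dict(initial_simplex=sim,xatol=.03,fatol=.2,maxiter=400)); v=r.x
    return np.array(p0)+v*np.array([.001,.001,.01,.01][:len(v)]),r.fun
def yellow(im):
    h=cv2.cvtColor(im,cv2.COLOR_RGB2HSV); return ((h[...,0]>22)&(h[...,0]<36)&(h[...,1]>185)&(h[...,2]>60))
E
python3 - <<'E'
from h import *
t=cv2.imread("pics/t0.png")[:,:,::-1].copy(); s=cv2.imread("pics/s0.png")[:,:,::-1].copy()
my=yellow(t); k=np.zeros_like(my); k[170:235,222:280]=1; my&=k
c=pix2w("top",[[275,181]],.03)[0]; l=pix2w("top",[[230,182]],.03)[0]
p0=[c[0],c[1],np.arctan2(*(l-c)[[1,0]])]
p,f=fit({"top":my.astype(float)},square(),p0,.006); print("square",p0,p,f,my.sum())
eyes.grab_frame("top")
mp=trace("top","plate")[0]["mask"]; ms=trace("top","stud")[0]["mask"]
c=pix2w("top",[[445,172]],.038)[0]; l=pix2w("top",[[398,194]],.038)[0]
q0=[c[0],c[1],np.arctan2(*(l-c)[[1,0]])]
q,f=fit({"top":mp.astype(float)},[box(-.09,.15,-.089,0,0,.038)],q0,0); print("plate",q0,q,f,mp.sum())
# stud: face from corner, lean into +x => rotate by -lean
stud=[box(-.089,0,0,.172,0,.038)]
r,f=fit({"top":ms.astype(float)},stud,[q[0],q[1],q[2]-.09],0); print("stud",r,"lean",q[2]-r[2],f,ms.sum())
# web overlay
o=t.copy()
for b,pp,z in[(square(),p,.006),([box(-.09,.15,-.089,0,0,.038)],q,0),(stud,r,0)]:
    e=render("top",b,pp,z); cs=cv2.findContours((e>.5).astype(np.uint8),0,1)[0]; cv2.drawContours(o,cs,-1,(255,0,255),1)
im=np.hstack([cv2.resize(t[165:240,220:290],None,fx=5,fy=5,interpolation=2),cv2.resize(o[115:230,380:500],None,fx=3.26,fy=3.26,interpolation=0)[:375]])
o2=cv2.resize(o[165:240,220:290],None,fx=2,fy=2,interpolation=0)
print(im.shape); cv2.imwrite("pics/c.png",im[:,:,::-1]); np.save("fit.npy",np.array([p,q,r]))
E
```

```text
square [np.float64(0.5957144570290852), np.float64(0.282581225604599), np.float64(1.594074367110787)] [0.59940223 0.28507589 1.53099053] 85.62745098039215 770Traceback (most recent call last):
  File "<stdin>", line 8, in <module>
IndexError: list index out of range
```

```bash
cat > f.py <<'E'
from h import *
t=cv2.imread("pics/t0.png")[:,:,::-1].copy()
p=np.array([0.59940223,0.28507589,1.53099053])
M={}
for k in range(4):
    eyes.grab_frame("top")
    for n in("plate","stud"):
        if n not in M:
            d=trace("top",n); print(n,[(x["conf"],x["mask"].sum()) for x in d])
            if d: M[n]=d[0]["mask"]
    if len(M)==2: break
np.savez("m.npz",**M)
mp,ms=M["plate"],M["stud"]
c=pix2w("top",[[445,172]],.038)[0]; l=pix2w("top",[[398,194]],.038)[0]
q0=[c[0],c[1],np.arctan2(*(l-c)[[1,0]])]
q,f=fit({"top":mp.astype(float)},[box(-.09,.15,-.089,0,0,.038)],q0,0); print("plate",q0,q,f,mp.sum())
stud=[box(-.089,0,0,.172,0,.038)]
r,f=fit({"top":ms.astype(float)},stud,[q[0],q[1],q[2]-.09],0); print("stud",r,"lean",q[2]-r[2],f,ms.sum())
o=t.copy()
for b,pp,z in[(square(),p,.006),([box(-.09,.15,-.089,0,0,.038)],q,0),(stud,r,0)]:
    e=render("top",b,pp,z); cs=cv2.findContours((e>.5).astype(np.uint8),0,1)[0]; cv2.drawContours(o,cs,-1,(255,0,255),1)
im=np.hstack([cv2.resize(o[165:240,220:290],None,fx=5,fy=5,interpolation=0),cv2.resize(o[115:230,380:500],None,fx=3.27,fy=3.27,interpolation=0)[:375]])
cv2.imwrite("pics/c.png",im[:,:,::-1]); np.save("fit.npy",np.array([p,q,r]))
E
python3 f.py
```

```text
plate [(0.81, np.int64(2224)), (0.7, np.int64(782))]
stud [(0.65, np.int64(1860)), (0.18, np.int64(4544))]
plate [np.float64(0.6227836116237598), np.float64(-0.23383117659266803), np.float64(2.0101085983781237)] [ 0.6302599  -0.23105632  2.07199469] 205.57647058823528 2224
stud [ 0.62986625 -0.23177352  1.94734057] lean 0.12465411824068928 99.4078431372549 1860
```

View pics/c.png

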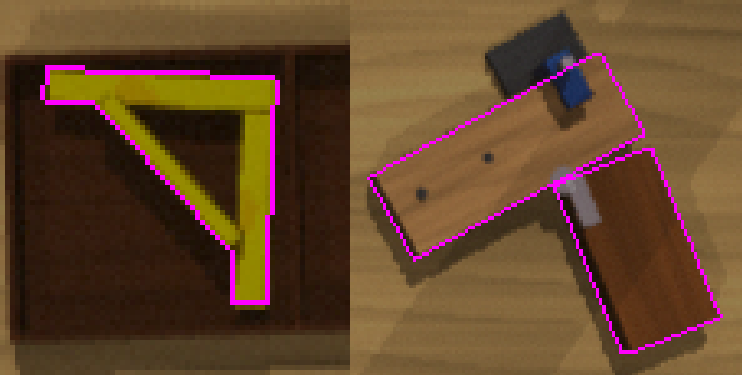

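The left crop shows the yellow square, and the outline sits about 1 px high. The right crop shows plate and stud outlined well, with the inside corner at about (445,171). I'll refit the square with a looser colour mask, using the side view too.

```bash
cat > g.py <<'E'
from h import *
t=cv2.imread("pics/t0.png")[:,:,::-1].copy(); s=cv2.imread("pics/s0.png")[:,:,::-1].copy()
def yl(im,b):
    R,G,B=[im[...,i].astype(int) for i in range(3)]
    m=(R>40)&(G>.72*R)&(B<.35*R); k=np.zeros_like(m); k[b[0]:b[1],b[2]:b[3]]=1; return (m&k).astype(float)
mt=yl(t,(165,235,222,285)); ms=yl(s,(210,265,205,310))
p0=[.5975,.284,1.54]
for M in({"top":mt},{"side":ms},{"top":mt,"side":ms}):
    p,f=fit(M,square(),p0,.006); print(list(M),p.round(4),f,[m.sum() for m in M.values()])
o=[]
for n,im,b in(("top",t,(165,235,222,292)),("side",s,(205,265,205,305))):
    im=im.copy(); e=render(n,square(),p,.006); cv2.drawContours(im,cv2.findContours((e>.5).astype(np.uint8),0,1)[0],-1,(255,0,255),1)
    o.append(cv2.resize(im[b[0]:b[1],b[2]:b[3]],(390,300),interpolation=0))
cv2.imwrite("pics/d.png",np.hstack(o)[:,:,::-1])
c,s_=np.cos(p[2]),np.sin(p[2]); g=p[:2]+.06*np.array([c-s_,s_+c]); print("grip",g, "closing dir yaw",p[2]+np.pi/4)
from scipy.spatial.transform import Rotation as R
st=telemetry.get_state(); print(R.from_euler("xyz",st["ee_rot"]).as_matrix().round(3),st["t"])
E
python3 g.py
```

```text
['top'] [0.5984 0.284  1.5263] 66.01960784313725 [np.float64(834.0)]
['side'] [  8.3142  -9.7427 -15.1267] 0.0 [np.float64(0.0)]
['top', 'side'] [0.5988 0.2844 1.5276] 1469.9450980392155 [np.float64(834.0), np.float64(0.0)]
grip [0.54145637 0.34694261] closing dir yaw 2.312987281175701
[[-0.976 -0.219  0.   ]
 [-0.219  0.976 -0.   ]
 [-0.    -0.    -1.   ]] 0.8
```

View pics/d.png

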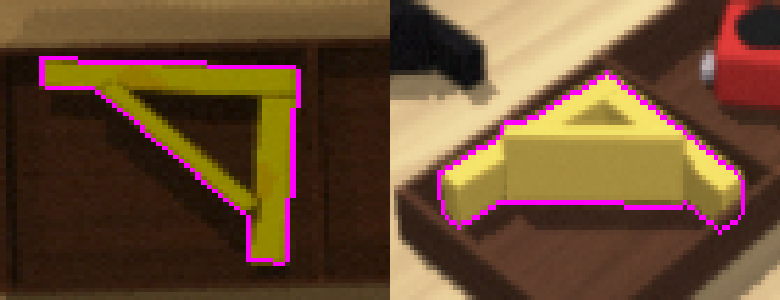

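The yellow square fits in both views, with the grip at (0.541, 0.347) and closing yaw 2.313. I'll travel by way of the front of the robot with a partly open claw.

Call:
{"op": "servo_tool", "data": {"series": [[[-27,20,0,0],[-27,20,0,0],[-27,20,0,0],[-27,20,0,0],[-27,20,0,0],[-27,20,0,0],[-27,20,0,0],[-27,20,0,0],[-27,20,0,0],[-27,20,0,0]]], "claw": 0.2, "grip_force": 30}}

```text
t: 1.63
eef_pos: [0.3683, -0.403, 0.2269]
ee_rot: [-3.141, 0.0, -2.921]
force: [0.4, -0.0, -0.6]
width: 0.036
gripper_force: 0.0
```

Call:
{"op": "servo_tool", "data": {"series": [[[-27,20,0,0],[-27,20,0,0],[-27,20,0,0],[-27,20,0,0],[-27,20,0,0],[-27,20,0,0],[-11,36,0,0],[-11,36,0,0],[-11,36,0,0],[-11,36,0,0]]]}}

```text
t: 2.47
eef_pos: [0.5106, -0.0999, 0.2267]
ee_rot: [-3.142, 0.0, -2.921]
force: [-0.4, -0.3, 0.3]
width: 0.0352
gripper_force: 0.0
```

Call:
{"op": "servo_tool", "data": {"series": [[[-11,36,0,0],[-11,36,0,0],[-11,36,0,0],[-11,36,0,0],[-11,36,0,0],[0,0,0,-0.104],[0,0,0,-0.104],[0,0,0,-0.104],[0,0,0,-0.104],[0,0,0,-0.104]]]}}

```text
t: 3.3
eef_pos: [0.5249, 0.0863, 0.2267]
ee_rot: [-3.142, 0.0, -2.395]
force: [-0.5, 0.3, 0.3]
width: 0.0348
gripper_force: 0.0
```

```bash
cat >> h.py <<'E'
from scipy.spatial.transform import Rotation as Rt
def go(x,y,z,yaw_y):  # target TCP, closing-axis yaw; prints tool-frame shift (mm) and turn
    s=telemetry.get_state(); R=Rt.from_euler("xyz",s["ee_rot"]).as_matrix()
    d=R.T@(np.array([x,y,z])-s["eef_pos"])*1000
    a=np.arctan2(R[1,1],R[0,1]); dy=(yaw_y-a+np.pi/2)%np.pi-np.pi/2
    print("t",round(s["t"],2),"pos",s["eef_pos"].round(4),"rpy",s["ee_rot"].round(4),"yawy",round(a,4),"shift",d.round(1),"turn",round(-dy,4),"F",s["force"].round(1),"w",s["width"],s["gripper_force"],"q",s["q"].round(2))
E
python3 -c "
from h import *
go(.5415,.347,.013,2.313)"
```

```text
t 3.3 pos [0.5249 0.0863 0.2267] rpy [-3.1415e+00  2.0000e-04 -2.3952e+00] yawy 2.3172 shift [-189.2  180.1  213.7] turn 0.0042 F [-0.5  0.3  0.3] w 0.03483839608384728 0.0 q [ 0.53  0.12 -0.3   0.   -1.15 -1.36]
```

Call:
{"op": "servo_tool", "data": {"series": [[[-27,25.7,0,0],[-27,25.7,0,0],[-27,25.7,0,0],[-27,25.7,0,0],[-27,25.7,0,0],[-27,25.7,0,0],[-27,25.7,0,0],[0,0,40,0],[0,0,40,0],[0,0,40,0]]]}}

```text
t: 4.13
eef_pos: [0.5429, 0.3476, 0.1057]
ee_rot: [3.141, 0.002, -2.4]
force: [1.0, 0.7, -0.5]
width: 0.0354
gripper_force: 0.0
```

```bash
python3 -c "
from h import *
a=save('top','t1.png');b=save('side','s1.png')
im=np.hstack([cv2.resize(a[150:260,210:345],(400,326),interpolation=2),cv2.resize(b[180:280,200:323],(400,326),interpolation=2)]);cv2.imwrite('pics/e.png',im[:,:,::-1])
go(.5415,.347,.013,2.313)"
```

```text
t 4.23 pos [0.5393 0.3435 0.0998] rpy [ 3.1414 -0.0119 -2.4016] yawy 2.3107 shift [-5.   1.1 86.7] turn -0.0023 F [-0.5 -1.6 -0.8] w 0.03513174732922018 0.0 q [ 0.87  0.41 -0.22 -0.   -0.95 -1.7 ]
```

View pics/e.png

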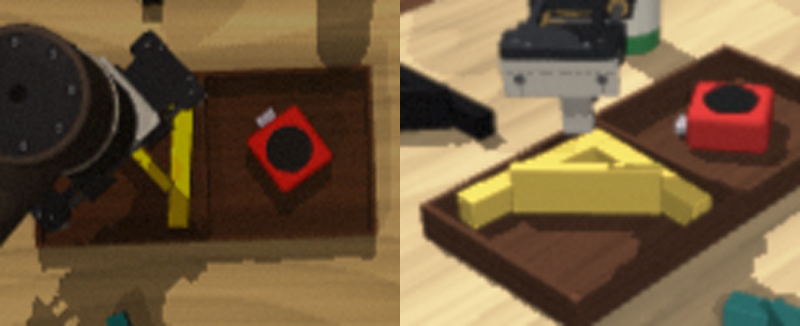

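The left (top) view shows the gripper over the web, with the tape at (290,150) clear of it. The right (side) view shows the fingers lined up across the web. I'll let it settle and descend.

Call:
{"op": "servo_tool", "data": {"series": [[[0,0,0,0],[0,0,0,0],[0,0,15,0],[0,0,10,0],[0,0,0,0],[0,0,0,0],[0,0,0,0],[0,0,0,0],[0,0,0,0],[0,0,0,0]]]}}

```text
t: 5.07
eef_pos: [0.5431, 0.3466, 0.0821]
ee_rot: [3.142, 0.001, -2.401]
force: [-0.4, 0.1, 0.2]
width: 0.0349
gripper_force: 0.0
```

```bash
python3 -c "
from h import *
go(.5415,.347,.013,2.313)"
```

```text
t 5.07 pos [0.5431 0.3466 0.0821] rpy [ 3.1416e+00  7.0000e-04 -2.4007e+00] yawy 2.3117 shift [ 0.9  1.4 69.1] turn -0.0013 F [-0.4  0.1  0.2] w 0.03485383805708806 0.0 q [ 0.87  0.43 -0.24  0.   -0.91 -1.7 ]
```

Call:
{"op": "servo_tool", "data": {"series": [[[1,1.5,15,0],[0,0,15,0],[0,0,14,0],[0,0,10,0],[0,0,8,0],[0,0,6,0],[0,0,0,0],[0,0,0,0],[0,0,0,0],[0,0,0,0]]]}}

```text
t: 5.9
eef_pos: [0.5416, 0.3472, 0.0143]
ee_rot: [3.142, 0.001, -2.401]
force: [-0.4, 0.6, -0.3]
width: 0.0352
gripper_force: 0.0
```

Call:
{"op": "servo_tool", "data": {"series": [[[0,0,0,0],[0,0,0,0],[0,0,0,0],[0,0,0,0],[0,0,0,0],[0,0,0,0],[0,0,0,0],[0,0,0,0],[0,0,0,0],[0,0,0,0]]], "claw": 1, "grip_force": 40}}

```text
t: 6.73
eef_pos: [0.5413, 0.3468, 0.0138]
ee_rot: [-3.141, 0.0, -2.401]
force: [-0.4, -1.6, 3.9]
width: 0.0119
gripper_force: 40.0
```

Call:
{"op": "servo_tool", "data": {"series": [[[0,0,-5,0],[0,0,-10,0],[0,0,-20,0],[0,0,-20,0],[0,0,-20,0],[0,0,-20,0],[0,0,-20,0],[0,0,-10,0],[0,0,0,0],[0,0,0,0]]]}}

```text
t: 7.57
eef_pos: [0.5409, 0.3469, 0.1386]
ee_rot: [3.141, 0.001, -2.401]
force: [-0.8, -0.4, -4.1]
width: 0.0117
gripper_force: 40.0
```

```bash
python3 -c "
from h import *
p,q,r=np.load('fit.npy'); print(q,r)
c,s=np.cos(q[2]),np.sin(q[2])
# standoff 20 mm out along diagonal, +30mm x more to clear leaning stud
for d in [(.1,.085),(.06,.06)]:
    g=q[:2]+np.array([c*d[0]-s*d[1],s*d[0]+c*d[1]]); print(d,g); go(g[0],g[1],.1,q[2]+np.pi/4)
print([(np.round(x['position'],3),x['conf']) for x in [*recognise('top','square_grip')][:5]])
"
```

```text
[ 0.6302599  -0.23105632  2.07199469] [ 0.62986625 -0.23177352  1.94734057]
(0.1, 0.085) [ 0.50766659 -0.18419611]
t 7.57 pos [0.5409 0.3469 0.1386] rpy [ 3.141e+00  5.000e-04 -2.401e+00] yawy 2.3114 shift [ 382.9 -369.6   38.1] turn -0.546 F [-0.8 -0.4 -4.1] w 0.011742093979145544 39.99789655208588 q [ 0.87  0.37 -0.18 -0.   -1.02 -1.7 ]
(0.06, 0.06) [ 0.54881085 -0.20726449]
t 7.57 pos [0.5409 0.3469 0.1386] rpy [ 3.141e+00  5.000e-04 -2.401e+00] yawy 2.3114 shift [ 368.1 -414.4   38.1] turn -0.546 F [-0.8 -0.4 -4.1] w 0.011742093979145544 39.99789655208588 q [ 0.87  0.37 -0.18 -0.   -1.02 -1.7 ]
[(array([0.797, 0.36 , 0.032]), 0.94), (array([0.278, 0.341, 0.026]), 0.94), (array([0.569, 0.624, 0.026]), 0.9), (array([0.518, 0.298, 0.032]), 0.67)]
```

Call:
{"op": "servo_tool", "data": {"series": [[[20,-19,0,0],[34,-33,0,0],[34,-33,0,0],[34,-33,0,0],[34,-33,0,0],[34,-33,0,0],[34,-33,0,0],[34,-33,0,0],[34,-33,0,0],[34,-33,0,0]]]}}

```text
t: 8.45
eef_pos: [0.5154, -0.057, 0.1372]
ee_rot: [3.14, -0.002, -2.401]
force: [0.7, 0.4, -2.4]
width: 0.012
gripper_force: 40.0
```

Call:
{"op": "servo_tool", "data": {"series": [[[34,-33,0,0],[23,-20,0,0],[0,0,0,-0.11],[0,0,0,-0.11],[0,0,0,-0.11],[0,0,0,-0.11],[0,0,0,-0.106],[0,0,20,0],[0,0,0,0],[0,0,0,0]]]}}

```text
t: 9.28
eef_pos: [0.5092, -0.127, 0.1167]
ee_rot: [3.137, -0.002, -1.856]
force: [0.6, -0.4, -2.9]
width: 0.0113
gripper_force: 40.0
```

```bash
cat > v.py <<'E'
import sys
from h import *
from g2 import *
E
cat > g2.py <<'E'
from h import *
def yl(im,b):
    R,G,B=[im[...,i].astype(int) for i in range(3)]
    m=(R>40)&(G>.72*R)&(B<.35*R); k=np.zeros_like(m); k[b[0]:b[1],b[2]:b[3]]=1; return m&k
E
python3 -c "
from h import *
a=save('top','t2.png');b=save('side','s2.png')
im=np.hstack([cv2.resize(a[110:240,370:500],(400,400),interpolation=2),cv2.resize(b[100:230,310:440],(400,400),interpolation=2)]);cv2.imwrite('pics/f.png',im[:,:,::-1])
go(.5077,-.1842,.1,2.0720+np.pi/4)"
```

```text
t 9.38 pos [ 0.5108 -0.127   0.1184] rpy [ 3.1405e+00 -7.0000e-04 -1.8553e+00] yawy 2.8571 shift [ 55.8 -13.1  18.4] turn -0.0003 F [-0.1 -0.7 -3.1] w 0.011829898710817218 39.99803423881531 q [ 0.13  0.22 -0.46  0.   -0.9  -0.41]
```

View pics/f.png

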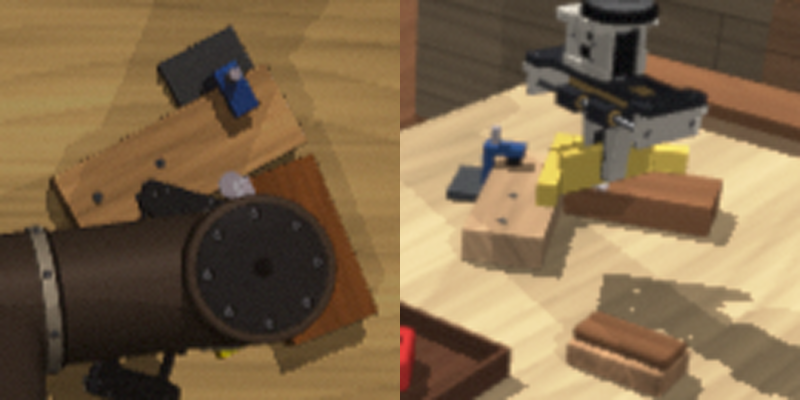

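The top view is mostly hidden by the arm. The side view shows the level square held above the bench next to the frame. I'll cross-check the frame pose with the clean side picture.

```bash
python3 - <<'E'
from h import *
p,q,r=np.load('fit.npy'); M=np.load('m.npz')
s=cv2.imread('pics/s0.png')
e1=render('side',[box(-.09,.15,-.089,0,0,.038)],q,0); e2=render('side',[box(-.089,0,0,.172,0,.038)],r,0)
for e,c in((e1,(255,0,255)),(e2,(255,255,0))): cv2.drawContours(s,cv2.findContours((e>.5).astype(np.uint8),0,1)[0],-1,c,1)
t=cv2.imread('pics/t0.png')
cv2.imwrite('pics/i.png',cv2.resize(s[135:195,320:425],None,fx=7,fy=7,interpolation=0))
E
```

```text
(no output)
```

View pics/i.png

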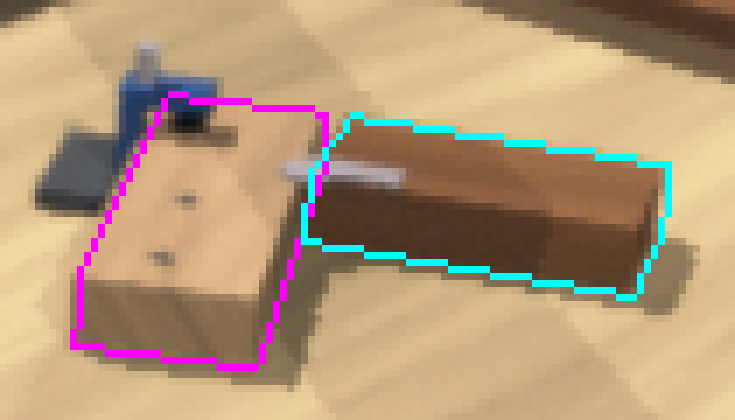

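Call:
{"op": "servo_tool", "data": {"series": [[[15,-3,0,0],[15,-3,0,0],[15,-4,0,0],[11,-3,0,0],[0,0,0,0],[0,0,0,0],[0,0,0,0],[0,0,0,0],[0,0,0,0],[0,0,0,0]]]}}

```text
t: 10.22
eef_pos: [0.5079, -0.1839, 0.1187]
ee_rot: [-3.141, 0.0, -1.854]
force: [-0.1, 0.3, -1.6]
width: 0.0119
gripper_force: 40.0
```

```bash
python3 -c "
from h import *
go(.5077,-.1842,.012,2.0720+np.pi/4)"
```

```text
t 10.22 pos [ 0.5079 -0.1839  0.1187] rpy [-3.1415e+00  1.0000e-04 -1.8542e+00] yawy 2.8582 shift [3.000e-01 1.000e-01 1.067e+02] turn 0.0008 F [-0.1  0.3 -1.6] w 0.011908732790459441 39.99789655208588 q [ 0.02  0.24 -0.43 -0.   -0.9  -0.3 ]
```

The side outlines agree with the timbers to about 1 px. I'll refine the plate yaw with sub-pixel edges while descending.

```bash
python3 - <<'E'
from h import *
from scipy.ndimage import map_coordinates
p,q,r=np.load('fit.npy')
t=cv2.imread('pics/t0.png').astype(float)
def edge(fr,ax,off,a,b,z=.038):
    c,s=np.cos(fr[2]),np.sin(fr[2]); R=np.array([[c,-s],[s,c]]); U=np.linspace(a,b,40); V=np.arange(-.008,.0081,.0005); out=[]
    for u in U:
        L=np.array([[u,off+v] if ax=='x' else [off+v,u] for v in V]); W=np.c_[L@R.T+fr[:2],np.full(len(V),z)]
        uv=proj('top',W); I=sum(map_coordinates(t[...,k],[uv[:,1],uv[:,0]],order=1) for k in range(3))
        g=np.abs(np.gradient(I)); g[g<g.max()*.4]=0; out.append((g*V).sum()/g.sum())
    out=np.array(out); k=np.ones(len(U),bool)
    for _ in range(4):
        f=np.polyfit(U[k],out[k],1); e=np.abs(out-np.polyval(f,U)); k=e<max(.0008,2*np.median(e))
    print(ax,off,"slope %.4f offset@0 %.2fmm n=%d rms %.2fmm"%(f[0],f[1]*1000,k.sum(),1000*e[k].std()))
edge(q,'x',0,.02,.145); edge(q,'x',-.089,.0,.14); edge(q,'y',.15,-.085,-.005)
edge(r,'y',0,.03,.165); edge(r,'y',-.089,.01,.165); edge(r,'x',.172,-.085,-.005)
E
```

```text
x 0 slope -0.0050 offset@0 -1.48mm n=37 rms 0.18mm
x -0.089 slope -0.0032 offset@0 -0.61mm n=31 rms 0.50mm
y 0.15 slope 0.0042 offset@0 -0.49mm n=32 rms 0.29mm
y 0 slope 0.0219 offset@0 -1.98mm n=32 rms 0.26mm
y -0.089 slope -0.0062 offset@0 1.29mm n=38 rms 0.22mm
x 0.172 slope 0.0134 offset@0 0.47mm n=35 rms 0.27mm
```

Call:
{"op": "servo_tool", "data": {"series": [[[0,0,20,0],[0,0,20,0],[0,0,20,0],[0,0,16,0],[0,0,12,0],[0,0,8,0],[0,0,6,0],[0,0,2,0],[0,0,0,0],[0,0,0,0]]]}}

```text
t: 11.05
eef_pos: [0.5083, -0.1843, 0.0151]
ee_rot: [-3.141, 0.0, -1.855]
force: [0.7, 0.3, -2.1]
width: 0.0121
gripper_force: 40.0
```

```bash
python3 -c "
from h import *
s=save('side','s3.png'); a=save('top','t3.png')
cv2.imwrite('pics/j.png',np.hstack([cv2.resize(s[120:210,310:440],(520,360),interpolation=2),cv2.resize(a[130:220,385:455],(280,360),interpolation=2)])[:,:,::-1])
go(.5488,-.2073,.012,2.0720+np.pi/4)"
```

```text
t 11.15 pos [ 0.5084 -0.1843  0.0153] rpy [-3.1402e+00  3.0000e-04 -1.8546e+00] yawy 2.8578 shift [ 10.7 -45.2   3.4] turn 0.0004 F [ 0.6 -0.1 -1.8] w 0.0118726734607441 39.997873306274414 q [ 0.01  0.37 -0.53  0.   -0.66 -0.3 ]
```

View pics/j.png

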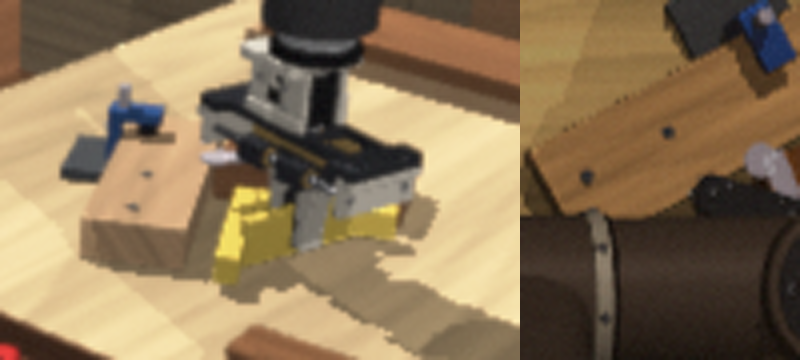

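The side view shows the square level and low in the open quarter, with its x leg parallel to the plate. The refined plate yaw is 2.068, and its face is about 1.5 mm further back than fitted. I'll go to the plate first, then towards the stud.

Call:
{"op": "servo_tool", "data": {"series": [[[0,0,3,0.004],[-3,-3,0,0],[-3,-3,0,0],[-3,-3,0,0],[-3,-3,0,0],[-2,-2,0,0],[0,0,0,0],[0,0,0,0],[0,0,0,0],[0,0,0,0]]], "grip_force": 60}}

```text
t: 11.98
eef_pos: [0.5249, -0.1749, 0.0115]
ee_rot: [3.141, -0.0, -1.859]
force: [0.4, -0.3, -1.7]
width: 0.0116
gripper_force: 60.0
```

Call:
{"op": "servo_tool", "data": {"series": [[[-0.7,-0.7,0,0],[0,0,0,0],[-0.7,-0.7,0,0],[0,0,0,0],[-0.7,-0.7,0,0],[0,0,0,0],[-0.7,-0.7,0,0],[0,0,0,0],[0,0,0,0],[0,0,0,0]]]}}

```text
t: 12.82
eef_pos: [0.5286, -0.173, 0.0115]
ee_rot: [3.142, -0.0, -1.859]
force: [0.1, -0.4, -2.8]
width: 0.0117
gripper_force: 60.0
```

```bash
cat >> h.py <<'E'
def rep():
    q=np.array([.6302599,-.2310563,2.068]); s=telemetry.get_state(); c,n=np.cos(q[2]),np.sin(q[2]); R=np.array([[c,n],[-n,c]])
    Ry=Rt.from_euler("xyz",s["ee_rot"]).as_matrix(); 
    print("t",round(s["t"],2),"frame xy mm",(1000*(R@(s["eef_pos"][:2]-q[:2]))).round(2),"z",round(s["eef_pos"][2]*1000,1),"yaw err",round((np.arctan2(Ry[1,1],Ry[0,1])-q[2]-np.pi/4+1)%np.pi-1,4),"tilt",np.round(np.arccos(-Ry[2,2]),4),"F frame",(R@s["force"][:2]).round(2),round(s["force"][2],2),"M",s["moment"].round(2),s["gripper_force"])
E
python3 -c "
from h import *
rep()"
```

```text
t 12.82 frame xy mm [99.53 61.63] z 11.5 yaw err 0.0002 tilt 0.0 F frame [-0.4   0.09] -2.81 M [-0.    0.1  -0.03] 59.99762177467346
```

Call:
{"op": "servo_tool", "data": {"series": [[[-0.7,-0.7,0,0],[0,0,0,0],[-0.7,-0.7,0,0],[0,0,0,0],[-0.7,-0.7,0,0],[0,0,0,0],[0,0,0,0],[0,0,0,0],[0,0,0,0],[0,0,0,0]]]}}

```text
t: 13.65
eef_pos: [0.5312, -0.1716, 0.0116]
ee_rot: [3.142, -0.0, -1.859]
force: [-0.1, 0.8, -2.3]
width: 0.012
gripper_force: 60.0
```

```bash
python3 -c "
from h import *
rep()"
```

```text
t 13.65 frame xy mm [99.49 58.66] z 11.6 yaw err 0.0002 tilt 0.0 F frame [ 0.74 -0.35] -2.32 M [0.02 0.11 0.01] 59.99771296977997
```

Call:
{"op": "servo_tool", "data": {"series": [[[-0.7,-0.7,0,0],[0,0,0,0],[-0.7,-0.7,0,0],[0,0,0,0],[0,0,0,0],[0,0,0,0],[0,0,0,0],[0,0,0,0],[0,0,0,0],[0,0,0,0]]]}}

```text
t: 14.48
eef_pos: [0.532, -0.171, 0.0114]
ee_rot: [3.14, -0.001, -1.859]
force: [-4.1, -3.0, -0.5]
width: 0.0115
gripper_force: 60.0
```

```bash
python3 -c "
from h import *
rep()"
```

```text
t 14.48 frame xy mm [99.67 57.71] z 11.4 yaw err -0.0002 tilt 0.0016 F frame [-0.67  5.01] -0.46 M [-1.11  1.44 -0.06] 60.00207602977753
```

Plate contact at 5 N with almost no moment about z, so the leg is flush. Next is the slide towards the stud.

Call:
{"op": "servo_tool", "data": {"series": [[[1.5,-1.5,0,0],[2,-2,0,0],[2,-2,0,0],[2,-2,0,0],[2,-2,0,0],[2,-2,0,0],[2,-2,0,0],[0,0,0,0],[0,0,0,0],[0,0,0,0]]]}}

```text
t: 15.32
eef_pos: [0.5411, -0.1878, 0.0109]
ee_rot: [3.14, -0.001, -1.859]
force: [-3.6, -2.4, -4.9]
width: 0.0118
gripper_force: 60.0
```

```bash
python3 -c "
from h import *
rep()"
```

```text
t 15.32 frame xy mm [80.54 57.69] z 10.9 yaw err -0.0002 tilt 0.002 F frame [-0.38  4.35] -4.87 M [-1.07  1.74 -0.08] 60.00010550022125
```

Call:
{"op": "servo_tool", "data": {"series": [[[1.4,-1.4,0,0],[1.4,-1.4,0,0],[1.4,-1.4,0,0],[1.4,-1.4,0,0],[1.4,-1.4,0,0],[1.4,-1.4,0,0],[1.4,-1.4,0,0],[0,0,0,0],[0,0,0,0],[0,0,0,0]]]}}

```text
t: 16.15
eef_pos: [0.5476, -0.1996, 0.0109]
ee_rot: [3.139, -0.0, -1.859]
force: [-5.5, -0.1, -4.3]
width: 0.012
gripper_force: 60.0
```

```bash
python3 -c "
from h import *
rep()"
```

```text
t 16.15 frame xy mm [67.08 57.69] z 10.9 yaw err -0.0003 tilt 0.0023 F frame [2.53 4.91] -4.32 M [-0.16  2.12 -0.08] 60.00022351741791
```

Call:
{"op": "servo_tool", "data": {"series": [[[0.7,-0.7,0,0],[0.7,-0.7,0,0],[0.7,-0.7,0,0],[0.7,-0.7,0,0],[0.7,-0.7,0,0],[0,0,0,0],[0,0,0,0],[0,0,0,0],[0,0,0,0],[0,0,0,0]]]}}

```text
t: 16.98
eef_pos: [0.5498, -0.2038, 0.0109]
ee_rot: [3.139, -0.0, -1.859]
force: [-6.3, 1.1, -2.6]
width: 0.0118
gripper_force: 60.0
```

```bash
python3 -c "
from h import *
rep()"
```

```text
t 16.98 frame xy mm [62.34 57.72] z 10.9 yaw err -0.0003 tilt 0.0026 F frame [3.96 4.99] -2.56 M [ 0.21  2.27 -0.06] 60.000447034835815
```

Call:
{"op": "servo_tool", "data": {"series": [[[0.7,-0.7,0,0],[0,0,0,0],[0.7,-0.7,0,0],[0,0,0,0],[0,0,0,0],[0,0,0,0],[0,0,0,0],[0,0,0,0],[0,0,0,0],[0,0,0,0]]]}}

```text
t: 17.82
eef_pos: [0.5507, -0.2055, 0.0109]
ee_rot: [3.139, -0.0, -1.859]
force: [-5.8, 1.4, -3.5]
width: 0.0117
gripper_force: 60.0
```

```bash
python3 -c "
from h import *
rep()"
```

```text
t 17.82 frame xy mm [60.42 57.7 ] z 10.9 yaw err -0.0003 tilt 0.0026 F frame [4.01 4.39] -3.52 M [ 0.37  2.29 -0.04] 60.00054717063904
```

Still sliding at about 4 N, so the stud is not bottomed yet. On in 1–2 mm steps.

Call:
{"op": "servo_tool", "data": {"series": [[[0.7,-0.7,0,0],[0,0,0,0],[0.7,-0.7,0,0],[0,0,0,0],[0,0,0,0],[0,0,0,0],[0,0,0,0],[0,0,0,0],[0,0,0,0],[0,0,0,0]]]}}

```text
t: 18.65
eef_pos: [0.5507, -0.2063, 0.0109]
ee_rot: [3.137, 0.0, -1.859]
force: [-9.3, 7.3, 1.3]
width: 0.0116
gripper_force: 60.0
```

```bash
python3 -c "
from h import *
rep()"
```

```text
t 18.65 frame xy mm [59.7  58.14] z 10.9 yaw err 0.0002 tilt 0.0044 F frame [10.86  4.73] 1.35 M [2.58 3.33 0.19] 60.012282729148865
```

Resistance jumped to 11 N at x = 59.7 mm, so the square is bottomed against the stud. I'll add 1 mm of push to the plate and then check visually.

Call:
{"op": "servo_tool", "data": {"series": [[[-0.7,-0.7,0,0],[0,0,0,0],[0,0,0,0],[0,0,0,0],[0,0,0,0],[0,0,0,0],[0,0,0,0],[0,0,0,0],[0,0,0,0],[0,0,0,0]]]}}

```text
t: 19.48
eef_pos: [0.5508, -0.2061, 0.0109]
ee_rot: [3.136, -0.0, -1.859]
force: [-12.1, 6.8, 3.4]
width: 0.0114
gripper_force: 60.0
```

```bash
python3 - <<'E'
from h import *
rep(); s=save('side','s4.png'); a=save('top','t4.png')
q=np.array([.6302599,-.2310563,2.068]); c,n=np.cos(q[2]),np.sin(q[2]); q[:2]+=np.array([-.0005*c+.0015*n,-.0005*n-.0015*c])
def dr(im,nm,bs,z,col):
    for b in bs: cv2.drawContours(im,cv2.findContours((render(nm,[b],q,z)>.5).astype(np.uint8),0,1)[0],-1,col,1)
o=[]
for nm,im,bb in(("side",s,(130,190,320,425)),("top",a,(125,225,385,495))):
    im=im.copy(); raw=im.copy(); dr(im,nm,[box(-.089,0,0,.172,0,.038)],0,(0,255,255))
    o+= [cv2.resize(x[bb[0]:bb[1],bb[2]:bb[3]],(400,int(400*(bb[1]-bb[0])/(bb[3]-bb[2]))) ,interpolation=0)[:300] for x in (raw,im)]
r1=np.hstack(o[:2]); r2=np.hstack(o[2:]); cv2.imwrite('pics/k.png',np.vstack([r1,r2])[:,:,::-1]); print(r1.shape,r2.shape)
E
```

```text
t 19.48 frame xy mm [59.83 57.92] z 10.9 yaw err -0.0003 tilt 0.0054 F frame [11.78  7.36] 3.39 M [2.05 3.96 0.16] 60.00482618808746
(228, 800, 3) (300, 800, 3)
```

View pics/k.png

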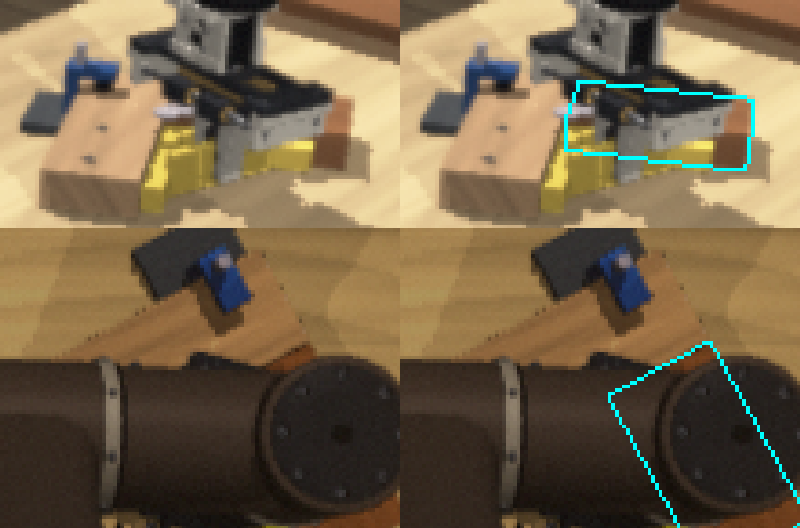

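The side view shows the x leg against the plate and the y leg against the stud, with the stud's end on the square-to-plate outline. The top view is hidden by the arm. Forces are 12 N on the stud and 7 N on the plate, and the square is level and still, so I'm handing in.

```bash
python3 -c "
from h import *
rep(); print(ticket.job_done())"
```

```text
t 19.58 frame xy mm [59.84 57.95] z 10.8 yaw err -0.0003 tilt 0.0055 F frame [11.24  6.31] 3.11 M [2.02 3.97 0.11] 60.004640221595764
the job is handed in; nothing more can be done
None
```

I handed the job in at about 19.6 s with the yellow square still gripped (60 N), level and low, pressed into the frame corner at about 11 N toward the stud and 6 N toward the plate; the hand-in returned no verdict, and the arm hid the final top view, so the seating rests on forces, arm pose and side view.

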